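# Hold a mounted specimen against the sprung stop

### The job

Open the grey specimen case by the bar on its lid until the lid rests back on its stop, take out the red specimen and leave the other two in the case. Set it upright on the bed of the blue stop jig and press it into the notch of the sprung steel stop, with a gentle steady push of about 8 N, so that the red pointer stands over the green band (the stop pushed back about 7 mm, never hard against its end). Finish while still holding it pressed like that, as a third hand for me while I tighten the lock screw; leave everything else on the bench alone.

Things in the scene. Friction and masses are not known exactly. Their poses are not given: they have to be found in the camera images.
- specimen_case: Flat grey hinged case, 180 (x) by 240 (y) mm, 52 mm high closed, fixed. Origin at the centre of its underside; its front with the lid bar faces -x, the hinge is at the back, along y. Inside a flat grey pad, top 23 mm above the underside, rim 31 mm high, walls 3 mm. The three specimens stand near the case's x = -15, y = -60, 0 and +60 mm (within 6 mm), in any order.
- specimen_case_lid (a joint): Angle of the case lid: 0 closed, 1.92 open on its stop, leaning back beyond upright; let go below about 1.2 it falls shut, near upright it may stay, past about 1.75 it sinks back onto its stop by itself. Turns about a line along the case's y through point lid_hinge. Light to lift (about 1 N at the bar), a little hinge friction.
- lid_hinge (a point): Middle of the lid's hinge line, at case (87, 0, 31) mm. Does not move with the lid.
- lid_bar (a point): Middle of the round steel bar on the lid's front: 8 mm thick, along the case's y, 82 mm clear between its stems. Closed it is at case (-116, 0, 43) mm, 30 mm before the lid's face, so a finger fits behind; it swings with the lid, 203 mm from the hinge and 12 mm above it when closed. Pinched from above, front and back, it can turn between the pads as the lid rises.
- red_specimen: Red plastic-mounted specimen, an upright cylinder 30 mm in diameter and 18 mm high, 20 to 42 g (the one wanted). Origin at the centre of its underside, z up. At the start it stands on the pad in the closed case.
- grey_specimen: Grey plastic-mounted specimen, an upright cylinder 30 mm in diameter and 18 mm high, 20 to 42 g. Origin at the centre of its underside, z up. At the start it stands on the pad in the closed case.
- black_specimen: Black plastic-mounted specimen, an upright cylinder 30 mm in diameter and 18 mm high, 20 to 42 g. Origin at the centre of its underside, z up. At the start it stands on the pad in the closed case.
- jig: Stop jig, fixed. Origin at bench level below the notch of the released stop. Aluminium bed 60 mm wide (y), from x = -60 to +85 mm, top 10 mm above the bench. Blue spring housing 50 mm wide from x = 45 to 81 mm, 40 mm high, green band on its top, black lock screw at its -y side. The specimen is pressed towards the jig's +x (away from the robot).
- plunger (a joint): How far the sprung stop is pushed back towards the jig's +x, m: 0 released, 0.014 hard against its end. Spring 1.1 N per mm from zero (8 N is about 7.3 mm). The red pointer rides with it; the green band spans 3.6 to 10.9 mm, that is 4 to 12 N.
- stop: Steel nose of the sprung stop, 25 mm wide (y), so fingers pass at both sides. Origin at the deepest line of its 120 degree V-notch (opening to the jig's -x), level with the bed's top, at jig (0, 0, 10) mm when released; moves back with the plunger. The nose stands 1 to 17 mm above the bed. A seated specimen's axis is 17.3 mm in front (-x) of this origin.
- the_hand_press: Dark green-grey hand press, fixed at the left side of the bench, 215 (x) by 130 (y) mm, 346 mm high with its lever raised; its lever reaches 108 mm in front (-x) of its origin, which is at the centre of its underside. Not used: keep the arm clear of it.
- amber_dropper: Small amber dropper bottle, 34 mm wide, 85 mm high, standing; leave alone. Origin at the centre of its underside.
- marker_black: White marker with black cap, 138 mm, lying; leave alone. Origin at the centre of its underside.
- tape_roll: Roll of tape, 76 mm, lying flat; leave alone. Origin at the centre of its underside.
- brush: Yellow nail brush, 100 mm; leave alone. Origin at the centre of its underside.
- glass_beaker: Clear beaker, 53 mm wide, 68 mm high; leave alone. Origin at the centre of its underside.
- screw_cap_b: Black screw cap, 36 mm; leave alone. Origin at the centre of its underside.

How it is judged (in metres and radians):
On the way, in this order (a step that is already met when the one before it is completed fails the run):
1. the case lid is open, resting back on its stop (value of joint specimen_case_lid above 1.8 rad), for 0.2 s.
2. the red specimen is lifted clear of the case (value of joint specimen_case_lid above 1.8 rad and z of red_specimen in the frame of specimen_case above 0.06 m), for 0.1 s.
At the end, for the whole second after the job is handed in: Lid open on its stop (over 1.8 rad). Red specimen upright (0.15 rad), at most 6 mm above the bed, within 3 mm of its seat in the notch, at rest, touched by the fingers and pressing the stop with 4 to 12 N (3.3 to 11.2 mm) through the last second. Grey and black still on the case's pad (value of joint specimen_case_lid above 1.8 rad and contact force between red_specimen and stop between 4 and 12 N and value of joint plunger between 0.0033 and 0.0112 m and x of red_specimen in the frame of stop between -0.021 and -0.015 m and y of red_specimen in the frame of stop between -0.003 and 0.003 m and z of red_specimen in the frame of stop between -0.003 and 0.006 m and angle between red_specimen's own z axis and vertical below 0.15 rad and linear speed of red_specimen below 0.01 m/s and contact force between red_specimen and the fingers above 1 N and z of each of grey_specimen, black_specimen in the frame of specimen_case below 0.033 m and x of grey_specimen in the frame of specimen_case between -0.085 and 0.085 m and y of grey_specimen in the frame of specimen_case between -0.12 and 0.12 m and x of black_specimen in the frame of specimen_case between -0.085 and 0.085 m and y of black_specimen in the frame of specimen_case between -0.12 and 0.12 m); the arm keeps its last pose, push and grip.
It fails at once if the stop is pressed much too hard (over 20 N) (contact force between anything else and stop above 20 N).
It fails at once if another specimen is taken out of the case (z of any of grey_specimen, black_specimen in the frame of specimen_case above 0.06 m).
It fails at once if a bystander is moved more than 30 mm (distance of any of amber_dropper, marker_black, tape_roll, brush, glass_beaker, screw_cap_b from where it was at the start of the episode above 0.03 m).
It also fails if it takes over 64 s, if anything falls off the work surface, if the arm or the gripper's body presses on something with over 40 N, if the wrist force passes 120 N, or if a joint passes its speed limit or range.

### The arm

A 6-joint arm with a two-finger parallel gripper is mounted at the origin on a cart in front of the work surface, level with it; the furniture and walls round the work are solid. World frame = base frame: x ahead of the robot, y to its left, z up, the work surface at z = 0. Lengths are in mm, angles in degrees, forces in N, time in s.
With the tool pointing down it reaches from about 350 to 850 mm from the base axis. Payload 8.1 kg.
Tool frame: the origin (TCP) lies midway between the tips of the shut fingers; the grasp point (between the pads) lies 19 mm behind it; z points along the fingers, y is the line along which they close (so a half turn about z gives the same grasp; the last joint's range is limited). The gripper opens to 85 mm and grips with 20 to 120 N. Pads are 22 mm wide; open, the fingers measure 114 mm over their backs; the gripper's body (76 mm by 85 mm) begins 54 mm behind the grasp point. The pads swing forward as they close: fully open they stand 13 mm farther back than shut.
Start: joints at [58.533, 7.471, 85.268, -0, 87.261, -4.893], TCP at [268.39, 536.63, 231.292] pointing down, gripper open.
Joint ranges: [-169.43, 169.43], [-51.17, 129.36], [1.28, 143.12], [-76.62, 256.62], [0, 156.53], [-152.29, 152.29]. Speed limits (degrees/s): [136.94, 136.94, 159.86, 180, 180, 180].

### API

Orientations are given as [roll, pitch, yaw] about the fixed x, y, z axes, in that order (R = Rz(yaw) Ry(pitch) Rx(roll)).
In Python, from bench import r gives the robot as it stands.
- The arm moves only by the tool apply_moves, never from a script. Its argument "steps" is a list of rows, each a list of 7 numbers: the opening, from -1 (shut) to 1 (fully open), then the shift along the tool's x, y, z in mm, then the turn, a rotation vector about the tool's x, y, z in units of 5 degrees (1.0 is 5 degrees). A call has exactly 8 rows; each row shifts and turns the commanded pose from where the row before left it, along the tool's axes as they then stand; what a row does not reach is not made up. A row lasts 1/10 s, in which the tool goes at most 50 mm and 8.59 degrees, less where a joint would pass 70% of its speed; a pose out of reach is approached as far as the arm can. A call is refused whole if a number of a shift passes 50 or a number of a turn 1, either way. A call with a gripper value outside its range is refused whole. The fingers move at their own pace and stop on an object; "squeeze" is the grip in N (left out, the last holds). Time passes only in rows, so rows that do not move let the fingers close, or fill a call up. It gives the time, the measured TCP pose, the force, the opening and the grip force at its end, in the units of the state.
- r.sense(): the state, without advancing time (a new reading comes with each control period).
- r.snapshot(name): name is "scene" or "top" or "wrist"; returns a dict with "color" (480x640x3 uint8, blue, green, red), "depth" (480x640 float32, mm along the optical axis (not along the pixel's ray), 0 where there is no reading), "mtx" (3x3 intrinsics, pixels), "T" (4x4, takes a point from camera to world coordinates); the wrist camera has in their place "hand_eye" (4x4, takes a point from camera to tool coordinates, whose origin is the TCP and whose axes are the flange's). Camera axes: x right, y down, z forward; pixel columns grow to the right and rows downward; lengths in mm; the calibration is good to about 2 mm. A picture is of the moment at which its call begins: read the wrist's pose just before it.
- r.hand_in(): hands the job in; it is judged then, once.
The state is a dict: "time": time; "joint_pos": joint angles; "qd": joint speeds; "joint_efforts": joint torques, N m; "tool_pos": TCP position; "tcp_rot": TCP orientation; "ft_force": force on the tool from outside, world axes, zero at the start; "wrist_torque": the same for the moment, N m; "finger_gap": finger opening in mm; "grip_force": force on a finger pad.
Only numpy, scipy, OpenCV 4.12 (cv2) and the standard library are available. Lean on these libraries where they do the work, as an engineer would, in place of code of your own. Each camera call takes 0.05 s, during which the arm holds its last target. There are 200 camera calls.

## Working session

There is one attempt and no reset: what is moved stays moved. The work goes in short steps, Python scripts to look and compute and a tool call to move; the robot and the scene stay as the last step left them, time stands still between calls to the robot, and variables do not carry over. Pictures are saved under pics/ and viewed, at most 10 in all, crops included, and the job is handed in when it is done.

Besides the shell and the picture viewer there is one more tool, called in YAML: its name, and indented under it one key for each argument. apply_moves: Moves the arm, as the interface text tells. Its arguments: {"type":"object","properties":{"steps":{"type":"array"},"squeeze":{"type":"number"}},"required":["steps"]}

```bash
mkdir -p pics; ls
python3 - <<'E'
from bench import r
import cv2, numpy as np
s=r.sense(); print({k:s[k] for k in ("time","tool_pos","tcp_rot","ft_force","finger_gap")})
for n in("scene","top"):
    d=r.snapshot(n); cv2.imwrite(f"pics/{n}0.png",d["color"]); np.savez(f"{n}0.npz",**d)
    print(n,d["mtx"].tolist(),np.round(d["T"],3).tolist())
E
```

```text
pics
{'time': 0.0, 'tool_pos': array([268.10581591, 536.15374812, 230.22890544]), 'tcp_rot': array([-1.79894571e+02, -8.82781464e-03,  1.53426169e+02]), 'ft_force': array([ 0.96024093, -0.28891304, -0.56924557]), 'finger_gap': 85.5052067140749}
scene [[500.49397540177904, 0.0, 316.06594848987095], [0.0, 500.49397540177904, 233.57453800775588], [0.0, 0.0, 1.0]] [[0.78, -0.46, 0.424, -20.775], [-0.626, -0.57, 0.533, -747.412], [-0.003, -0.681, -0.732, 1032.172], [0.0, 0.0, 0.0, 1.0]]
top [[466.2108589536402, 0.0, 320.81559806565934], [0.0, 466.2108589536402, 243.9129866276287], [0.0, 0.0, 1.0]] [[-0.002, -0.981, 0.195, 304.018], [-1.0, 0.002, 0.0, -23.893], [-0.001, -0.195, -0.981, 1217.568], [0.0, 0.0, 0.0, 1.0]]
```

View pics/top0.png

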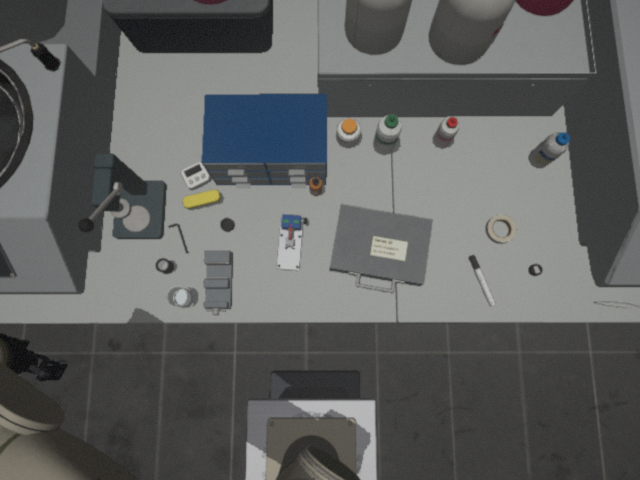

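View pics/scene0.png

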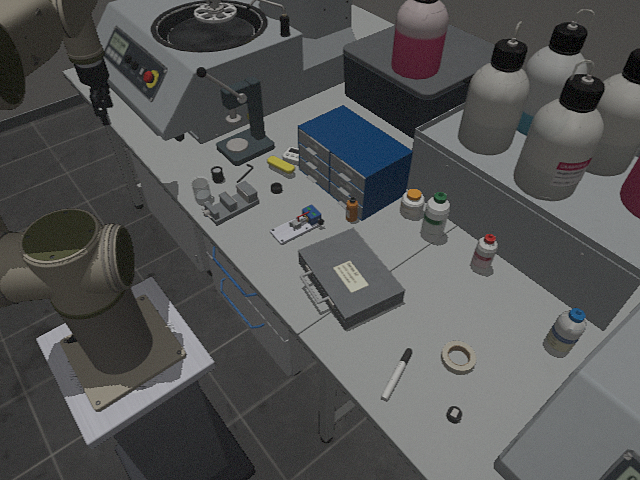

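The top view shows the case with corners near (340,206), (432,219), (422,285) and (331,271). Its bar is near (377,285). The jig bed runs from about (278,270) to (302,228), with the blue housing near (291,221). Next I measure both.

```bash
cat > h.py <<'E'
import numpy as np, cv2
from scipy.spatial.transform import Rotation as Ro
def ray(px,K,T,z):
    px=np.atleast_2d(np.array(px,float)); d=np.c_[(px[:,0]-K[0,2])/K[0,0],(px[:,1]-K[1,2])/K[1,1],np.ones(len(px))]@T[:3,:3].T
    return T[:3,3]+d*((z-T[2,3])/d[:,2])[:,None]
def cloud(d,T):
    K=d["mtx"];v,u=np.mgrid[:480,:640];Z=d["depth"]
    P=np.stack([(u-K[0,2])/K[0,0]*Z,(v-K[1,2])/K[1,1]*Z,Z],-1)
    return P@T[:3,:3].T+T[:3,3]
E
python3 - <<'E'
from h import *
d=dict(np.load("top0.npz"));K,T=d["mtx"],d["T"];c=d["color"];P=cloud(d,T);Z=P[...,2]
print("bench z",np.median(Z[290:315,330:480]),"lid z",np.median(Z[225:235,350:365]))
box=np.zeros((480,640),bool);box[195:300,325:440]=1
m=(box&(Z>40)&(Z<65)).astype(np.uint8)
m=cv2.morphologyEx(m,cv2.MORPH_OPEN,np.ones((7,7)))
cn=max(cv2.findContours(m,0,1)[0],key=cv2.contourArea)
w=ray(cn[:,0],K,T,52.)[:,:2].astype(np.float32);rc=cv2.minAreaRect(w);print("lid",rc,cv2.boxPoints(rc).round(1).tolist())
# bar: points above bench in front
b=np.zeros((480,640),bool);b[268:296,350:402]=1
mb=b&(Z>20)&(m==0); print("bar",mb.sum(),P[mb].mean(0) if mb.any() else '')
hsv=cv2.cvtColor(c,cv2.COLOR_BGR2HSV)
jb=np.zeros((480,640),bool);jb[210:275,270:315]=1
bl=jb&(hsv[...,0]>95)&(hsv[...,0]<125)&(hsv[...,1]>110)
v,u=np.nonzero(bl);print("blue",bl.sum(),np.median(Z[bl]),cv2.minAreaRect(ray(np.c_[u,v],K,T,40.)[:,:2].astype(np.float32)))
wh=jb&(c.min(2)>c[260:262,310:314].min()+15)
wm=jb&(hsv[...,2]>200);print("V bench",np.median(hsv[250:280,308:325,2]),"white",wm.sum())
im=np.zeros((600,800,3),np.uint8)
im[:]=cv2.resize(c[205:295,270:390],(800,600),interpolation=cv2.INTER_CUBIC);cv2.imwrite("pics/crop.png",im)
for t,(lo,hi) in {"z8-14":(6,16),"z>30":(30,50)}.items():
    mm=jb&(Z>lo)&(Z<hi);print(t,mm.sum(),cv2.minAreaRect(P[mm][:,:2].astype(np.float32)))
E
```

```text
bench z 0.07874099331775142 lid z 52.37493711110233
lid ((536.6165771484375, -176.5498504638672), (239.7330322265625, 174.8944091796875), 79.80081939697266) [[429.29998779296875, -279.0], [601.5, -310.0], [643.9000244140625, -74.0999984741211], [471.79998779296875, -43.099998474121094]]
bar 244 [ 435.27850861 -155.40935427   57.94155443]
blue 142 40.66531029416956 ((599.0468139648438, 54.30744171142578), (44.50614929199219, 30.424652099609375), 84.95264434814453)
V bench 154.0 white 0
z8-14 787 ((552.0523681640625, 48.434112548828125), (89.40445709228516, 167.5876007080078), 89.07160949707031)
z>30 313 ((584.74462890625, 59.69245147705078), (63.113677978515625, 85.2564926147461), 62.50810241699219)
```

View pics/crop.png

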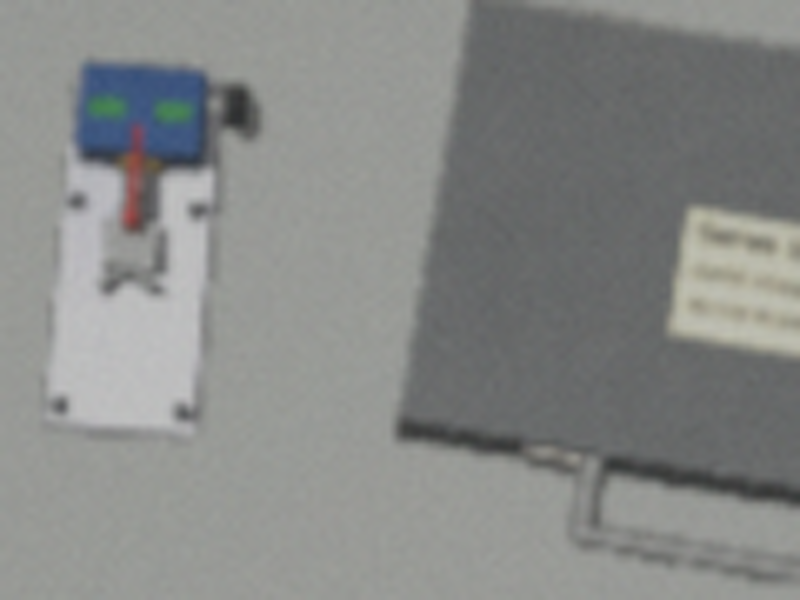

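The crop shows the jig bed corners near (45,428) and (195,435), the housing from (82,65) to (207,160), the nose notch near (133,280) and the left corner of the case bar near (588,540). I turn those pixels into poses.

Run:
```python
from h import *
d=dict(np.load("top0.npz"));K,T=d["mtx"],d["T"]
f=lambda u,v,z:ray([[270+u/6.667-.4,205+v/6.667-.4]],K,T,z)[0,:2].round(1)
for n,u,v,z in[("bedBL",45,428,10),("bedBR",195,435,10),("bedTL",73,150,10),("bedTR",215,165,10),("hTL",84,64,40),("hTR",208,70,40),("hBL",78,154,40),("hBR",205,160,40),("noseL",105,286,27),("noseR",162,292,27),("notch",133,275,27),("barL",583,540,43),("barin",650,546,43)]:print(n,f(u,v,z))
P=cloud(d,T);c=d["color"]
# bar right end: bar strip pixels
Z=P[...,2]
for u in range(356,400,4):
    col=Z[272:300,u]; print(u,[(272+i,int(z)) for i,z in enumerate(col) if z>25 and i>3][-3:],end=' ')
# obstacles near the path behind
b=np.zeros((480,640),bool);b[110:205,300:450]=1
q=P[b&(Z>90)];print("\nhigh behind",len(q),q.min(0) if len(q) else'',q.max(0) if len(q) else'')
q=q[(q[:,1]<-60)];print(len(q),q.min(0) if len(q) else '',q.max(0) if len(q) else '')
s=T; 
import bench; x=bench.r.sense(); R=Ro.from_euler('xyz',x["tcp_rot"],degrees=True).as_matrix();print(R.round(2))
w=bench.r.snapshot("wrist");print(w["hand_eye"].round(3),w["mtx"][0])
```

```text
bedBL [478.3  93. ]
bedBR [475.4  34.2]
bedTL [590.2  83.6]
bedTR [583.9  26.9]
hTL [617.6  77.2]
hTR [615.1  28.6]
hBL [581.5  79. ]
hBR [579.   29.6]
noseL [531.7  68.9]
noseR [529.2  46.6]
notch [536.  58.]
barL [ 430.3 -114.6]
barin [ 428.  -139.9]
356 [(283, 43), (284, 46), (285, 47)] 360 [(284, 45), (285, 50), (286, 44)] 364 [(285, 50), (286, 43), (287, 45)] 368 [(285, 45), (286, 45), (287, 46)] 372 [(286, 50), (287, 44), (288, 50)] 376 [(287, 47), (288, 47), (289, 46)] 380 [(287, 42), (288, 51), (289, 44)] 384 [(288, 50), (289, 48), (290, 46)] 388 [(289, 47), (290, 45), (291, 43)] 392 [(289, 48), (290, 43), (291, 47)] 396 [(279, 44), (280, 43), (281, 33)] 
high behind 2439 [ 304.01797212 -355.48595388   90.05144191] [ 862.80796354   27.7854942  1217.56821847]
671 [ 796.68845597 -355.48595388   90.05144191] [ 862.80796354 -165.96786294  161.46884762]
[[-0.89  0.45 -0.  ]
 [ 0.45  0.89 -0.  ]
 [ 0.   -0.   -1.  ]]
[[-0.0000e+00 -9.5200e-01 -3.0700e-01  7.9480e+01]
 [ 1.0000e+00 -0.0000e+00 -0.0000e+00  7.0000e-02]
 [ 0.0000e+00 -3.0700e-01  9.5200e-01 -1.4243e+02]
 [ 0.0000e+00  0.0000e+00  0.0000e+00  1.0000e+00]] [378.34703969   0.         315.32804366]
```

```bash
cat >> h.py <<'E'
def plan(goals,g,p=None,rot=None):
    """goals: list of (xyz, [r,p,y], nrows); prints rounded rows, tracking the rounding"""
    from bench import r
    s=r.sense(); p=np.array(s["tool_pos"] if p is None else p,float); R=Ro.from_euler('xyz',s["tcp_rot"] if rot is None else rot,degrees=True); out=[]
    for xyz,rpy,n in goals:
        G=Ro.from_euler('xyz',rpy,degrees=True)
        for k in range(n):
            d=R.inv().apply((np.array(xyz)-p)/(n-k)).round(0 if n>1 else 1); t=((R.inv()*G).as_rotvec(degrees=True)/5/(n-k)).round(2)
            out.append([g]+d.tolist()+t.tolist()); p=p+R.apply(d); R=R*Ro.from_rotvec(t*5,degrees=True)
    for i,o in enumerate(out):
        print(str([int(v) if v==int(v) else v for v in o])+(",",",\n")[i%8==7],end=' ')
    print(p.round(1),R.as_euler('xyz',degrees=True).round(1))
E
python3 -c "
from h import *
plan([([421,-156,200],[180,0,79.8],16)],0)"
```

```text
[0, -28, -34, 2, 0, 0, 0.92], [0, -31, -32, 2, 0, 0, 0.92], [0, -33, -30, 2, 0, 0, 0.92], [0, -35, -27, 2, 0, 0, 0.92], [0, -37, -24, 2, 0, 0, 0.92], [0, -39, -21, 2, 0, 0, 0.92], [0, -41, -18, 2, 0, 0, 0.92], [0, -42, -14, 2, 0, 0, 0.92],
 [0, -43, -11, 2, 0, 0, 0.92], [0, -44, -7, 2, 0, 0, 0.92], [0, -44, -4, 2, 0, 0, 0.92], [0, -44, 0, 2, 0, 0, 0.92], [0, -44, 3, 2, 0, 0, 0.92], [0, -44, 7, 2, 0, 0, 0.92], [0, -43, 10, 2, 0, 0.01, 0.92], [0, -42, 14, 1, -0.01, 0, 0.93],
 [ 420.8 -156.2  200.2] [180.    0.   79.8]
```

apply_moves:
  steps:
    - [0,-28,-34,2,0,0,0.92]
    - [0,-31,-32,2,0,0,0.92]
    - [0,-33,-30,2,0,0,0.92]
    - [0,-35,-27,2,0,0,0.92]
    - [0,-37,-24,2,0,0,0.92]
    - [0,-39,-21,2,0,0,0.92]
    - [0,-41,-18,2,0,0,0.92]
    - [0,-42,-14,2,0,0,0.92]
  squeeze: 25

```text
time: 0.95
tool_pos: [344.1, 188.3, 215.1]
tcp_rot: [180.0, 0.0, 116.5]
ft_force: [1.2, 0.1, 1.0]
finger_gap: 42.9
grip_force: 0.0
```

apply_moves:
  steps:
    - [-0.6,-43,-11,2,0,0,0.92]
    - [-0.6,-44,-7,2,0,0,0.92]
    - [-0.6,-44,-4,2,0,0,0.92]
    - [-0.6,-44,0,2,0,0,0.92]
    - [-0.6,-44,3,2,0,0,0.92]
    - [-0.6,-44,7,2,0,0,0.92]
    - [-0.6,-43,10,2,0,0,0.92]
    - [-0.6,-42,14,1,0,0,0.93]

```text
time: 1.75
tool_pos: [420.8, -157.7, 200.0]
tcp_rot: [-180.0, -0.0, 79.6]
ft_force: [1.5, 1.1, -0.2]
finger_gap: 17.2
grip_force: 0.0
```

Run:
```python
from h import *
from bench import r
s=r.sense();d=r.snapshot("wrist");np.savez("w1.npz",pos=s["tool_pos"],rot=s["tcp_rot"],**d);cv2.imwrite("pics/w1.png",d["color"])
print(s["tool_pos"],s["tcp_rot"],s["finger_gap"],s["ft_force"])
```

```text
[ 420.84530928 -157.69694394  199.99345118] [-1.79999855e+02 -6.97616976e-03  7.95593446e+01] 17.236628892646063 [ 1.48985894  1.10676314 -0.15426923]
```

View pics/w1.png

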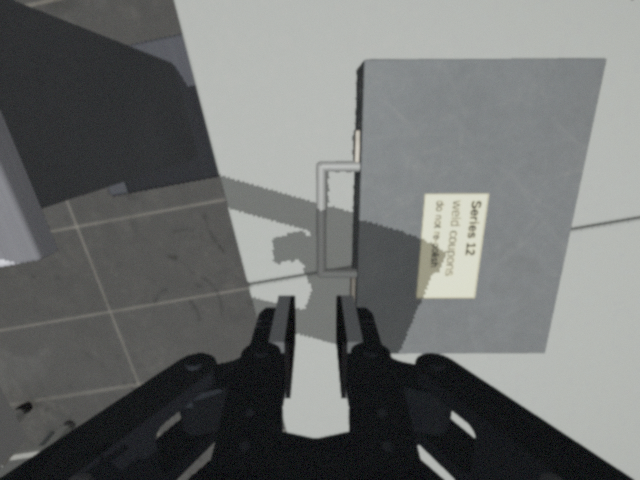

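The wrist view shows the bar as a vertical strip at column ~322, with its stems at rows 168 and 272. It is parallel to the pads, so the yaw is right.

Run:
```python
from h import *
d=dict(np.load("w1.npz"));R=np.eye(4);R[:3,:3]=Ro.from_euler('xyz',d["rot"],degrees=True).as_matrix();R[:3,3]=d["pos"]
T=R@d["hand_eye"];K=d["mtx"];g=cv2.cvtColor(d["color"],cv2.COLOR_BGR2GRAY)
print(g[185,308:345],g[240,308:345])
e=ray([[321.5,167],[321.5,272]],K,T,43.);print(e.round(1),e.mean(0).round(1),np.linalg.norm(e[0]-e[1]))
L=ray([[364,59],[605,59],[546,352],[357,352]],K,T,52.);print("lid corners",L.round(1).tolist())
P=cloud(d,T);print("bar z",np.median(P[190:250,320:323,2],0),"lid z",np.median(P[100:150,400:500,2]))
for n,y in(("-",-100.2),): print()
m=e.mean(0);ang=np.deg2rad(-10.3);print("in tool of target:",m)
```

```text
[186 186 185 184 186 185 183 174 158 152 161 171 181 181 174 163 146 128
 116 123 151 175 185 186 187 185 186 187 185 184 186 186 186 184 186 186
 187] [117 120 117 117 117 119 117 114 106  96 103 105 112 110 108 105  95  96
 107 115 118 118 118 118 117 117 119 118 120 119 120 118 115 115 118 116
 119]
[[ 432.7 -115.9   43. ]
 [ 417.1 -203.2   43. ]] [ 424.9 -159.6   43. ] 88.64714330426912
lid corners [[475.1, -46.9, 52.0], [640.5, -77.4, 52.0], [600.7, -311.5, 52.0], [435.1, -281.0, 52.0]]
bar z [47.34453704 47.55914619 47.41788642] lid z 51.87127368855931

in tool of target: [ 424.88670767 -159.56700944   43.        ]
```

```bash
python3 -c "
from h import *
plan([([424.4,-159.1,70],[180,0,80],5),([424.4,-159.1,30],[180,0,80],3)],-0.6)"
```

```text
[-0.6, 1, 0, 26, 0, 0.01, -0.03], [-0.6, 1, 1, 26, 0, 0.01, -0.04], [-0.6, 1, 0, 26, 0, 0.01, -0.03], [-0.6, 1, 1, 26, 0, 0.01, -0.04], [-0.6, 1, 0, 26, 0.01, 0, -0.03], [-0.6, 0, 0, 13, 0, 0, 0], [-0.6, 0, 0, 13, 0, 0, 0], [-0.6, 0, 0, 14, 0, 0, 0],
 [ 424.4 -158.9   29.7] [-180.    0.   80.]
```

```bash
python3 -c "
from bench import r
s=r.sense();print(s['time'],s['tool_pos'],s['tcp_rot'])"
```

```text
1.8 [ 421.46898094 -163.14978706  199.75529033] [179.95532093   0.20616258  79.13266217]
```

apply_moves:
  steps:
    - [-0.6,0,3,20,0,0,0]
    - [-0.6,0,0,20,0,0,0]
    - [-0.6,0,0,20,0,0,0]
    - [-0.6,0,0,20,0,0,0]
    - [-0.6,0,0,0,0,0,0]
    - [-0.6,0,0,0,0,0,0]
    - [-0.6,0,0,0,0,0,0]
    - [-0.6,0,0,0,0,0,0]

```text
time: 2.6
tool_pos: [424.9, -156.7, 121.7]
tcp_rot: [179.9, 0.0, 79.8]
ft_force: [0.6, 0.6, -0.5]
finger_gap: 17.1
grip_force: 0.0
```

Run:
```python
from h import *
from bench import r
s=r.sense();d=r.snapshot("wrist");print(s["tool_pos"],s["tcp_rot"],r.sense()["tool_pos"])
R=np.eye(4);R[:3,:3]=Ro.from_euler('xyz',s["tcp_rot"],degrees=True).as_matrix();R[:3,3]=s["tool_pos"]
T=R@d["hand_eye"];K=d["mtx"];P=cloud(d,T);Z=P[...,2]
cv2.imwrite("pics/w2.png",d["color"])
m=(Z>36)&(Z<50.5)&(P[...,0]>400)&(P[...,0]<447)&(P[...,1]>-210)&(P[...,1]<-110)
print(m.sum())
v,u=np.nonzero(m);w=ray(np.c_[u,v],K,T,43.);print(cv2.minAreaRect(w[:,:2].astype(np.float32)))
g=cv2.cvtColor(d["color"],cv2.COLOR_BGR2GRAY)
for y in range(60,300,30):
    x=u[v==y];print(y,x.min() if len(x) else '',x.max() if len(x) else '',len(x))
```

```text
[ 424.86056152 -156.68711745  121.70703338] [1.79875124e+02 3.76477962e-02 7.97812859e+01] [ 424.75061537 -156.64254074  121.52792115]
2297
((429.73175048828125, -160.97830200195312), (97.99246978759766, 18.84869384765625), 79.51537322998047)
60   0
90   0
120   0
150   0
180 312 340 29
210 310 322 13
240 310 322 13
270 310 322 13
```

View pics/w2.png

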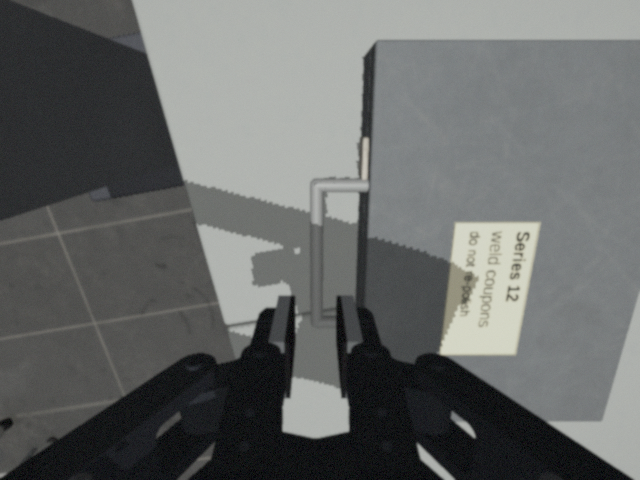

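The bar is at column 316.5, with stems at rows 186 and 322. That puts it on the tool's x-z plane to within half a millimetre.

Run:
```python
from h import *
from bench import r
d=dict(np.load("w1.npz"))
p=[424.86,-156.69,121.7];rot=[179.87,.04,79.78]
R=np.eye(4);R[:3,:3]=Ro.from_euler('xyz',rot,degrees=True).as_matrix();R[:3,3]=p
e=ray([[316.5,186],[316.5,322]],d["mtx"],R@d["hand_eye"],43.);print(e,np.linalg.norm(e[0]-e[1]));m=e.mean(0)
s=r.sense();print(s["tool_pos"],s["tcp_rot"]);plan([([m[0]-.5,m[1],30],[180,0,79.9],5)],-.6)
```

```text
[[ 432.37981459 -115.87107716   43.        ]
 [ 416.45335389 -204.54150936   43.        ]] 90.0893872669024
[ 424.75061537 -156.64254074  121.52792115] [1.79888184e+02 3.44160445e-02 7.97801770e+01]
[-0.6, -1, 0, 18, 0, 0, 0], [-0.6, -1, 0, 18, 0.01, 0, -0.01], [-0.6, -1, 0, 19, 0, 0, 0], [-0.6, 0, 0, 18, 0.01, 0, -0.01], [-0.6, -1, 0, 19, 0, 0.01, 0], [ 424.1 -160.7   29.5] [180.   -0.   79.9]
```

apply_moves:
  steps:
    - [-0.6,-1,0,18,0,0,0]
    - [-0.6,-1,0,18,0,0,0]
    - [-0.6,-1,0,19,0,0,0]
    - [-0.6,0,0,18,0,0,0]
    - [-0.6,-1,0,18,0,0,0]
    - [-0.6,0,0,0,0,0,0]
    - [-1,0,0,0,0,0,0]
    - [-1,0,0,0,0,0,0]

```text
time: 3.45
tool_pos: [425.1, -160.4, 31.0]
tcp_rot: [179.8, -0.0, 79.8]
ft_force: [3.7, 3.0, -1.2]
finger_gap: 6.8
grip_force: 25.5
```

Run:
```python
from h import *
from bench import r
s=r.sense();print(s["tool_pos"],s["tcp_rot"],s["finger_gap"],s["grip_force"],s["ft_force"])
# bar path in case frame (tool y ~ case x): TCP follows bar
p0=np.array([424.1,-160.3,30.]);a=np.deg2rad(-10.1);X=np.array([np.cos(a),np.sin(a),0])
bar=lambda t:(-203*np.cos(t)+12*np.sin(t),203*np.sin(t)+12*np.cos(t))
def go(t): x,z=bar(t);return p0+X*(x+203)+np.array([0,0,z-12])
N=32
# ease in
ts=1.87*(np.arange(1,N+1)/N)
plan([(go(t),[180,0,79.9],1) for t in ts],-1,p=p0,rot=[180,0,79.9])
```

```text
[ 425.06207596 -160.37833487   31.03748679] [ 1.79807122e+02 -1.07062080e-02  7.97768669e+01] 6.756956878093857 25.495152175426483 [ 3.70818389  3.02409592 -1.15871112]
[-1, 0, 1, -11.8, 0, 0, 0], [-1, 0, 1.8, -11.8, 0, 0, 0], [-1, 0, 2.4, -11.6, 0, 0, 0], [-1, 0, 3.1, -11.5, 0, 0, 0], [-1, 0, 3.8, -11.3, 0, 0, 0], [-1, 0, 4.4, -11, 0, 0, 0], [-1, 0, 5, -10.8, 0, 0, 0], [-1, 0, 5.7, -10.4, 0, 0, 0],
 [-1, 0, 6.3, -10.1, 0, 0, 0], [-1, 0, 6.8, -9.7, 0, 0, 0], [-1, 0, 7.4, -9.3, 0, 0, 0], [-1, 0, 7.9, -8.8, 0, 0, 0], [-1, 0, 8.5, -8.4, 0, 0, 0], [-1, 0, 8.9, -7.9, 0, 0, 0], [-1, 0, 9.3, -7.3, 0, 0, 0], [-1, 0, 9.8, -6.8, 0, 0, 0],
 [-1, 0, 10.2, -6.1, 0, 0, 0], [-1, 0, 10.4, -5.6, 0, 0, 0], [-1, 0, 10.8, -5, 0, 0, 0], [-1, 0, 11.1, -4.3, 0, 0, 0], [-1, 0, 11.3, -3.7, 0, 0, 0], [-1, 0, 11.5, -3, 0, 0, 0], [-1, 0, 11.7, -2.3, 0, 0, 0], [-1, 0, 11.7, -1.6, 0, 0, 0],
 [-1, 0, 11.9, -1, 0, 0, 0], [-1, 0, 11.9, -0.2, 0, 0, 0], [-1, 0, 11.8, 0.4, 0, 0, 0], [-1, 0, 11.9, 1.1, 0, 0, 0], [-1, 0, 11.7, 1.8, 0, 0, 0], [-1, 0, 11.6, 2.5, 0, 0, 0], [-1, 0, 11.5, 3.2, 0, 0, 0], [-1, 0, 11.2, 3.9, 0, 0, 0],
 [ 694.1 -208.4  208.4] [180.    0.   79.9]
```

apply_moves:
  steps:
    - [-1,0,1,-12,0,0,0]
    - [-1,0,2,-12,0,0,0]
    - [-1,0,2.5,-11.5,0,0,0]
    - [-1,0,3,-11.5,0,0,0]
    - [-1,0,4,-11,0,0,0]
    - [-1,0,4.5,-11,0,0,0]
    - [-1,0,5,-11,0,0,0]
    - [-1,0,5.5,-10.5,0,0,0]

```text
time: 4.25
tool_pos: [454.4, -165.6, 122.4]
tcp_rot: [179.5, 0.0, 79.8]
ft_force: [23.5, -1.7, -16.7]
finger_gap: 6.8
grip_force: 25.7
```

apply_moves:
  steps:
    - [-1,0,6,-10,0,0,0]
    - [-1,0,7,-9.5,0,0,0]
    - [-1,0,7.5,-9.5,0,0,0]
    - [-1,0,8,-9,0,0,0]
    - [-1,0,8.5,-8,0,0,0]
    - [-1,0,9,-8,0,0,0]
    - [-1,0,9,-7.5,0,0,0]
    - [-1,0,10,-7,0,0,0]

```text
time: 5.05
tool_pos: [515.4, -176.4, 187.3]
tcp_rot: [179.9, -0.0, 79.8]
ft_force: [13.8, -3.4, -24.4]
finger_gap: 6.8
grip_force: 24.1
```

apply_moves:
  steps:
    - [-1,0,10.5,-5,0,0,0]
    - [-1,0,10.5,-4.5,0,0,0]
    - [-1,0,11,-4.5,0,0,0]
    - [-1,0,11,-4,0,0,0]
    - [-1,0,11.5,-3.5,0,0,0]
    - [-1,0,11.5,-3,0,0,0]
    - [-1,0,11.5,-2.5,0,0,0]
    - [-1,0,11.5,-1.5,0,0,0]

```text
time: 5.85
tool_pos: [602.6, -192.3, 219.0]
tcp_rot: [179.9, 0.0, 79.8]
ft_force: [-1.1, 2.0, 0.4]
finger_gap: 6.7
grip_force: 26.1
```

Run:
```python
from bench import r
import numpy as np
s=r.sense();p=s["tool_pos"]+np.array([0,0,12.]);h=np.array([424.4+203*.9845,-160.2-203*.1754,31]);v=p-h
x=v@np.array([.9845,-.1754,0]);print(s["ft_force"],x,v[2],np.hypot(x,v[2]),np.arctan2(v[2],-x)-np.arctan2(12,203))
```

```text
[-1.07344895  1.98650515  0.40898506] -21.979797803688953 199.95515390271143 201.15957616715158 1.4022676607824769
```

apply_moves:
  steps:
    - [-1,0,12,-1,0,0,0]
    - [-1,0,12,0,0,0,0]
    - [-1,0,12,0,0,0,0]
    - [-1,0,12,1,0,0,0]
    - [-1,0,11.5,2,0,0,0]
    - [-1,0,11.5,2.5,0,0,0]
    - [-1,0,11,3,0,0,0]
    - [-1,0,11,4,0,0,0]

```text
time: 6.65
tool_pos: [694.3, -208.9, 207.4]
tcp_rot: [179.9, 0.0, 79.8]
ft_force: [-0.8, 0.7, 1.8]
finger_gap: 6.9
grip_force: 26.1
```

apply_moves:
  steps:
    - [-1,0,0,0,0,0,0]
    - [-1,0,0,0,0,0,0]
    - [-0.6,0,0,0,0,0,0]
    - [-0.3,0,0,0,0,0,0]
    - [-0.3,0,0,-5,0,0,0]
    - [-0.3,0,0,-15,0,0,0]
    - [-0.3,0,0,-20,0,0,0]
    - [-0.3,0,0,-20,0,0,0]

```text
time: 7.45
tool_pos: [693.2, -209.0, 267.2]
tcp_rot: [180.0, 0.0, 79.8]
ft_force: [-0.1, 0.0, -0.4]
finger_gap: 29.9
grip_force: 0.0
```

Run:
```python
from h import *
from bench import r
s=r.sense();print(s["tool_pos"],s["tcp_rot"])
d=r.snapshot("top");cv2.imwrite("pics/t2.png",cv2.resize(d["color"][110:320,240:460],(800,600),interpolation=cv2.INTER_CUBIC));np.savez("t2.npz",**d)
# retreat: up then back over the case centre with closing axis along case x
a=np.deg2rad(-10.1);c=np.array([424.4+116*.9845,-160.2-116*.1754]);print("case",c)
g=c-.1*np.array([np.cos(a),np.sin(a)])*0+np.array([0,0]);
plan([(np.r_[c+np.array([.9845,-.1754])*-15,280],[180,0,79.9],8)],0)
```

```text
[ 693.23953289 -209.04233325  267.17643951] [1.79988609e+02 8.41855921e-03 7.97652973e+01]
case [ 538.602  -180.5464]
[0, 0, -22, -1, 0.01, 0, 0], [0, 0, -22, -1, 0.01, 0, 0], [0, 0, -22, -1, 0.01, 0, 0], [0, 0, -22, -1, 0.01, 0, -0.01], [0, 0, -21, -1, 0.01, 0, 0], [0, 0, -22, -1, 0.01, 0.01, -0.01], [0, 0, -21, -1, 0.01, 0, 0], [0, 1, -22, -1, 0, 0.01, -0.01],
 [ 523.5 -177.8  279.7] [180.   -0.   79.9]
```

View pics/t2.png

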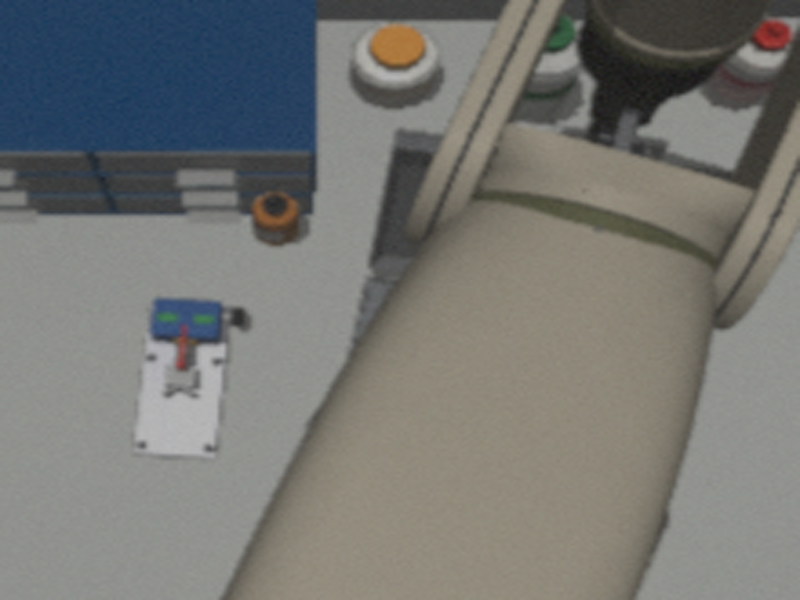

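The lid leans back behind the case, with its dark edge near (400,140). The arm hides the inside, so I move over the case and use the wrist camera.

apply_moves:
  steps:
    - [0,0,-15,-4,0,0,0]
    - [0,0,-22,-2,0,0,0]
    - [0,0,-25,-1,0,0,0]
    - [0,0,-25,0,0,0,0]
    - [0,0,-25,0,0,0,0]
    - [0,0,-25,0,0,0,0]
    - [0,0,-22,0,0,0,0]
    - [0,0,-14,0,0,0,0]

```text
time: 8.3
tool_pos: [522.0, -178.1, 273.4]
tcp_rot: [179.9, 0.0, 79.8]
ft_force: [-0.1, -0.3, 0.3]
finger_gap: 42.3
grip_force: 0.0
```

apply_moves:
  steps:
    - [0,0,0,5,0,0,0]
    - [0,0,0,10,0,0,0]
    - [0,0,0,10,0,0,0]
    - [0,0,0,5,0,0,0]
    - [0,0,0,0,0,0,0]
    - [0,0,0,0,0,0,0]
    - [0,0,0,0,0,0,0]
    - [0,0,0,0,0,0,0]

```text
time: 9.1
tool_pos: [523.5, -178.4, 242.8]
tcp_rot: [180.0, 0.0, 79.8]
ft_force: [-0.6, -1.0, 0.2]
finger_gap: 42.6
grip_force: 0.0
```

Run:
```python
from h import *
from bench import r
s=r.sense();d=r.snapshot("wrist");print(s["tool_pos"],s["tcp_rot"],s["finger_gap"])
cv2.imwrite("pics/w3.png",d["color"]);np.savez("w3.npz",pos=s["tool_pos"],rot=s["tcp_rot"],**d)
R=np.eye(4);R[:3,:3]=Ro.from_euler('xyz',s["tcp_rot"],degrees=True).as_matrix();R[:3,3]=s["tool_pos"]
T=R@d["hand_eye"];K=d["mtx"];P=cloud(d,T);Z=P[...,2];c=np.array([538.6,-180.5]);X=np.array([.9845,-.1754]);Y=np.array([.1754,.9845])
q=(P[...,:2]-c);cx=q@X;cy=q@Y
m=((Z>36)&(Z<46)&(abs(cx)<70)&(abs(cy)<110)).astype(np.uint8)
for k in cv2.findContours(m,0,1)[0]:
    if cv2.contourArea(k)<60:continue
    mm=cv2.drawContours(np.zeros_like(m),[k],0,1,-1)>0
    (u,v),rad=cv2.minEnclosingCircle(k);w=ray([[u,v]],K,T,41.)[0]
    print((u,v,rad),"world",w.round(1),"case",((w[:2]-c)@X).round(1),((w[:2]-c)@Y).round(1),"bgr",np.median(d["color"][mm],0),"z",np.median(Z[mm]))
lid=(Z>100)&(cx>20);q=np.c_[cx[lid],Z[lid]];print("lid pts",lid.sum())
if lid.sum()>50:
    k=np.polyfit(q[:,1],q[:,0],1);print("lid lean deg",90+np.rad2deg(np.arctan(k[0])))
```

```text
[ 523.4704469  -178.38143608  242.77580681] [1.79957901e+02 1.08590639e-02 7.97779833e+01] 42.55778278017366
(311.6590881347656, 267.7954406738281, 15.256219863891602) world [ 508.7 -236.4   41. ] case -19.6 -60.2 bgr [123. 127. 127.] z 41.39148033640646
(315.4852600097656, 203.90541076660156, 16.28996467590332) world [ 523.7 -174.4   41. ] case -15.7 3.4 bgr [ 53.  57. 168.] z 41.508994461030454
(314.3553466796875, 144.76434326171875, 17.39596176147461) world [ 532.2 -121.8   41. ] case -16.6 56.7 bgr [80. 80. 80.] z 41.51389612895042
lid pts 60105
lid lean deg 59.161441527076164
```

View pics/w3.png

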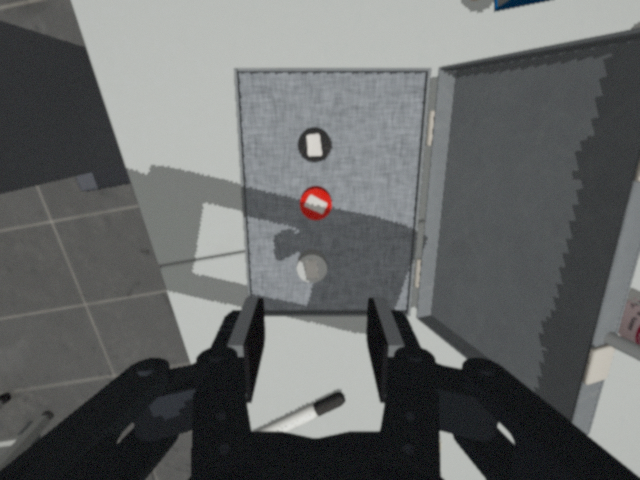

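The wrist view shows the lid lying back at the right. Black is at (314,145), red at (316,203) and grey at (312,268); red is the middle one. I check the lid angle and descend on red.

Run:
```python
from h import *
d=dict(np.load("w3.npz"));R=np.eye(4);R[:3,:3]=Ro.from_euler('xyz',d["rot"],degrees=True).as_matrix();R[:3,3]=d["pos"]
P=cloud(d,R@d["hand_eye"]);Z=P[...,2];q=P[...,:2]-[538.6,-180.5];cx=q@[.9845,-.1754];cy=q@[.1754,.9845]
m=(Z>70)&(Z<170)&(cx>85)&(cx<180)&(abs(cy)<90);A=np.c_[Z[m],cx[m]]
l=cv2.fitLine(A.astype(np.float32),cv2.DIST_HUBER,0,.01,.01).ravel();print(m.sum(),90+np.rad2deg(np.arctan2(l[1],l[0])))
```

```text
32983 110.00281
```

apply_moves:
  steps:
    - [0.1,2,-0.5,25,0,0,0]
    - [0.1,2,0,35,0,0,0]
    - [0.1,0,0,35,0,0,0]
    - [0.1,0,0,35,0,0,0]
    - [0.1,0,0,30,0,0,0]
    - [0.1,0,0,20,0,0,0]
    - [0.1,0,0,10,0,0,0]
    - [0.1,0,0,0,0,0,0]

```text
time: 9.95
tool_pos: [522.5, -173.8, 51.1]
tcp_rot: [-179.9, -0.0, 79.8]
ft_force: [-0.1, 0.2, 0.8]
finger_gap: 47.0
grip_force: 0.0
```

apply_moves:
  steps:
    - [0.1,0,0.5,13,0,0,0]
    - [0.1,0,0.5,8,0,0,0]
    - [0.1,0,0,0,0,0,0]
    - [-0.3,0,0,0,0,0,0]
    - [-0.5,0,0,0,0,0,0]
    - [-0.6,0,0,0,0,0,0]
    - [-0.6,0,0,0,0,0,0]
    - [-0.6,0,0,0,0,0,0]
  squeeze: 40

```text
time: 10.75
tool_pos: [524.8, -174.6, 31.9]
tcp_rot: [179.9, 0.0, 79.8]
ft_force: [0.6, -0.3, 3.3]
finger_gap: 27.9
grip_force: 39.6
```

apply_moves:
  steps:
    - [0,0,0,0,0,0,0]
    - [0,0,0,0,0,0,0]
    - [0,0,0,2,0,0,0]
    - [0,0,0,2.5,0,0,0]
    - [0,0,0,0,0,0,0]
    - [-0.6,0,0,0,0,0,0]
    - [-0.6,0,0,0,0,0,0]
    - [-0.6,0,0,0,0,0,0]
  squeeze: 40

```text
time: 11.55
tool_pos: [524.4, -174.4, 26.8]
tcp_rot: [180.0, 0.0, 79.8]
ft_force: [0.4, -0.7, -0.1]
finger_gap: 28.1
grip_force: 39.4
```

Run:
```python
from h import *
from bench import r
s=r.sense();p=s["tool_pos"];print(p,s["tcp_rot"],s["finger_gap"],s["grip_force"],s["ft_force"])
# jig estimate, yaw -4: closing axis along jig y
j=np.array([536.3,58.5]);X=np.array([.9976,-.07])
for yaw in(176,-4): print(yaw)
up=[p[0],p[1],150]
plan([(up,[180,0,79.9],4),(np.r_[j-65*X,150],[180,0,-4],20)],-.6)
```

```text
[ 524.42131259 -174.43686349   26.83666467] [1.79993945e+02 1.95696895e-03 7.97753397e+01] 28.11552047765669 39.411301016807556 [ 0.44462539 -0.68075747 -0.05956832]
176
-4
[-0.6, 0, 0, -31, 0, 0, -0.01], [-0.6, 0, 0, -31, 0, 0, 0], [-0.6, 0, 0, -31, 0, 0, -0.01], [-0.6, 0, 0, -30, 0, 0, 0], [-0.6, 11, -5, 0, 0, 0, 0.84], [-0.6, 11, -5, 0, 0, 0, 0.84], [-0.6, 10, -6, 0, 0, 0, 0.84], [-0.6, 10, -7, 0, 0, 0, 0.84],
 [-0.6, 9, -8, 0, 0, 0, 0.84], [-0.6, 9, -8, 0, 0, 0, 0.84], [-0.6, 8, -9, 0, 0, 0, 0.84], [-0.6, 8, -10, 0, 0, 0, 0.84], [-0.6, 7, -10, 0, 0, 0, 0.84], [-0.6, 6, -11, 0, 0, 0, 0.84], [-0.6, 5, -11, 0, 0, 0, 0.84], [-0.6, 4, -11, 0, 0, 0, 0.84],
 [-0.6, 4, -12, 0, 0, 0, 0.84], [-0.6, 3, -12, 0, 0, 0, 0.84], [-0.6, 2, -12, 0, 0, 0, 0.84], [-0.6, 1, -12, 0, 0, 0, 0.84], [-0.6, 0, -12, 0, 0, 0, 0.83], [-0.6, -1, -12, 0, 0, 0, 0.84], [-0.6, -2, -12, 0, 0, 0, 0.83], [-0.6, -3, -12, 0, 0, 0, 0.84],
 [471.6  63.  149.8] [180.  -0.  -4.]
```

apply_moves:
  steps:
    - [-0.6,0,0,-15,0,0,0]
    - [-0.6,0,0,-30,0,0,0]
    - [-0.6,0,0,-35,0,0,0]
    - [-0.6,0,0,-30,0,0,0]
    - [-0.6,0,0,-13,0,0,0]
    - [-0.6,11,-5,0,0,0,0.84]
    - [-0.6,11,-5,0,0,0,0.84]
    - [-0.6,10,-6,0,0,0,0.84]

```text
time: 12.35
tool_pos: [516.5, -139.0, 149.7]
tcp_rot: [-180.0, -0.0, 67.0]
ft_force: [0.2, 0.0, -0.5]
finger_gap: 28.2
grip_force: 39.5
```

apply_moves:
  steps:
    - [-0.6,10,-7,0,0,0,0.84]
    - [-0.6,9,-8,0,0,0,0.84]
    - [-0.6,9,-8,0,0,0,0.84]
    - [-0.6,8,-9,0,0,0,0.84]
    - [-0.6,8,-10,0,0,0,0.84]
    - [-0.6,7,-10,0,0,0,0.84]
    - [-0.6,6,-11,0,0,0,0.84]
    - [-0.6,5,-11,0,0,0,0.84]

```text
time: 13.15
tool_pos: [495.1, -43.2, 149.4]
tcp_rot: [-180.0, 0.0, 33.4]
ft_force: [0.5, 0.3, -0.7]
finger_gap: 28.4
grip_force: 39.5
```

apply_moves:
  steps:
    - [-0.6,4,-11,0,0,0,0.84]
    - [-0.6,4,-12,0,0,0,0.84]
    - [-0.6,3,-12,0,0,0,0.84]
    - [-0.6,2,-12,0,0,0,0.84]
    - [-0.6,1,-12,0,0,0,0.84]
    - [-0.6,0,-12,0,0,0,0.83]
    - [-0.6,-1,-12,0,0,0,0.84]
    - [-0.6,-2,-12,0,0,0,0.83]

```text
time: 13.95
tool_pos: [474.4, 51.6, 149.5]
tcp_rot: [180.0, 0.0, -0.1]
ft_force: [-0.1, 0.1, 0.2]
finger_gap: 28.1
grip_force: 39.5
```

apply_moves:
  steps:
    - [-0.6,-3,-12,0,0,0,0.84]
    - [-0.6,0,0,10,0,0,0]
    - [-0.6,0,0,20,0,0,0]
    - [-0.6,0,0,20,0,0,0]
    - [-0.6,0,0,10,0,0,0]
    - [-0.6,0,0,0,0,0,0]
    - [-0.6,0,0,0,0,0,0]
    - [-0.6,0,0,0,0,0,0]

```text
time: 14.75
tool_pos: [472.8, 63.0, 90.8]
tcp_rot: [-180.0, -0.1, -4.1]
ft_force: [-0.1, -0.4, -0.2]
finger_gap: 27.8
grip_force: 39.5
```

Run:
```python
from h import *
from bench import r
s=r.sense();d=r.snapshot("wrist");print(s["tool_pos"],s["tcp_rot"],s["finger_gap"],s["ft_force"])
cv2.imwrite("pics/w4.png",d["color"]);np.savez("w4.npz",pos=s["tool_pos"],rot=s["tcp_rot"],**d)
```

```text
[472.7868357   62.97575412  90.83187427] [-1.79991937e+02 -9.42563794e-02 -4.11137654e+00] 27.80820641646042 [-0.08462457 -0.44993351 -0.24483404]
```

View pics/w4.png

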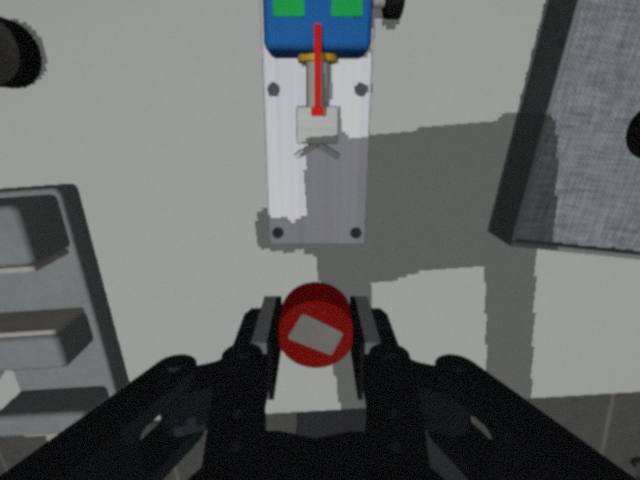

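The wrist view shows the specimen upright in the fingers at (316,325). The jig's centre line is at column ~318, the nose at rows 106–156 and the bed's front edge at row 243. The yaw is right, and I compute the offsets.

Run:
```python
from h import *
d=dict(np.load("w4.npz"));R=np.eye(4);R[:3,:3]=Ro.from_euler('xyz',d["rot"],degrees=True).as_matrix();R[:3,3]=d["pos"]
T=R@d["hand_eye"];K=d["mtx"];P=cloud(d,T);Ti=np.linalg.inv(R)
f=lambda u,v,z:(Ti[:3,:3]@ray([[u,v]],K,T,z)[0]+Ti[:3,3]).round(1)
for n,a in dict(bedL=(270,243,10),bedR=(365,243,10),vert=(318,144,27),vL=(297,155,27),vR=(341,156,27),vLlow=(297,155,11),noseback=(318,107,27),houseL=(267,52,40),houseR=(371,52,40),housL0=(266,5,40),scL=(373,5,40)).items():print(n,f(*a))
hsv=cv2.cvtColor(d["color"],cv2.COLOR_BGR2HSV);m=((hsv[...,1]>150)&((hsv[...,0]<8)|(hsv[...,0]>172)));m[:250]=0
z=P[...,2][m];print("red z",np.percentile(z,[5,50,95]));t=P[m&(abs(P[...,2]-np.percentile(z,60))<4)]
q=(t-R[:3,3])@R[:3,:3];print("top disc tool",cv2.minEnclosingCircle(q[:,:2].astype(np.float32)),np.median(q[:,2]))
# column profile of height along jig centre line
for v in range(100,170,4):print(v,P[v,318].round(0).tolist(),P[v,303].round(0).tolist())
```

```text
bedL [  4.8 -28.5  80.8]
bedR [ 4.8 30.6 80.8]
vert [65.5  1.1 63.9]
vL [ 59.8 -10.1  63.9]
vR [59.3 13.4 63.9]
vLlow [ 58.4 -10.8  79.9]
noseback [84.   1.1 64. ]
houseL [107.6 -22.6  51. ]
houseR [107.6  25.5  51. ]
housL0 [126.6 -22.3  51. ]
scL [126.6  25.5  51. ]
red z [ 93.26876201 105.26641324 162.89979486]
top disc tool ((5.863228797912598, 0.7192401885986328), 24.038097381591797) -14.574311128775985
100 [559.0, 56.0, 44.0] [561.0, 64.0, 9.0]
104 [557.0, 56.0, 43.0] [559.0, 64.0, 10.0]
108 [556.0, 56.0, 43.0] [557.0, 64.0, 26.0]
112 [554.0, 56.0, 44.0] [555.0, 64.0, 27.0]
116 [552.0, 56.0, 29.0] [553.0, 64.0, 28.0]
120 [550.0, 56.0, 27.0] [551.0, 64.0, 27.0]
124 [548.0, 56.0, 27.0] [549.0, 64.0, 27.0]
128 [546.0, 57.0, 27.0] [547.0, 64.0, 26.0]
132 [544.0, 57.0, 27.0] [545.0, 65.0, 26.0]
136 [542.0, 57.0, 26.0] [543.0, 65.0, 27.0]
140 [540.0, 57.0, 26.0] [541.0, 65.0, 27.0]
144 [537.0, 57.0, 13.0] [538.0, 66.0, 10.0]
148 [536.0, 57.0, 27.0] [536.0, 66.0, 13.0]
152 [533.0, 57.0, 10.0] [535.0, 65.0, 27.0]
156 [530.0, 58.0, 9.0] [531.0, 66.0, 9.0]
160 [528.0, 58.0, 9.0] [529.0, 66.0, 10.0]
164 [526.0, 58.0, 10.0] [526.0, 67.0, 9.0]
168 [523.0, 58.0, 9.0] [524.0, 67.0, 10.0]
```

apply_moves:
  steps:
    - [-0.6,10,0.6,5,0,0,0]
    - [-0.6,10,0.6,15,0,0,0]
    - [-0.6,0,0,20,0,0,0]
    - [-0.6,0,0,18,0,0,0]
    - [-0.6,0,0,10,0,0,0]
    - [-0.6,0,0,5,0,0,0]
    - [-0.6,0,0,0,0,0,0]
    - [-0.6,0,0,0,0,0,0]

```text
time: 15.6
tool_pos: [492.6, 60.5, 17.7]
tcp_rot: [-180.0, -0.1, -4.1]
ft_force: [-0.2, 0.5, 0.5]
finger_gap: 28.7
grip_force: 39.5
```

apply_moves:
  steps:
    - [-0.6,3,0,1.5,0,0,0]
    - [-0.6,5,0,1,0,0,0]
    - [-0.6,5,0,0.5,0,0,0]
    - [-0.6,5,0,0,0,0,0]
    - [-0.6,3,0,0,0,0,0]
    - [-0.6,0,0,0,0,0,0]
    - [-0.6,0,0,0,0,0,0]
    - [-0.6,0,0,0,0,0,0]

```text
time: 16.4
tool_pos: [512.5, 59.0, 13.7]
tcp_rot: [180.0, 0.0, -4.1]
ft_force: [0.4, -0.0, 0.1]
finger_gap: 28.3
grip_force: 39.5
```

Run:
```python
from bench import r
s=r.sense();print(s["tool_pos"],s["tcp_rot"],s["ft_force"],s["wrist_torque"],s["finger_gap"])
```

```text
[512.54129533  58.97257059  13.69236113] [ 1.79998444e+02  1.98503414e-02 -4.12413344e+00] [ 4.0189075e-01 -3.0705867e-04  8.6036037e-02] [ 0.02888268  0.03470885 -0.0027158 ] 28.270743571603308
```

apply_moves:
  steps:
    - [-0.6,2,0,0,0,0,0]
    - [-0.6,2,0,0,0,0,0]
    - [-0.6,2,0,0,0,0,0]
    - [-0.6,1,0,0,0,0,0]
    - [-0.6,1,0,0,0,0,0]
    - [-0.6,0,0,0,0,0,0]
    - [-0.6,0,0,0,0,0,0]
    - [-0.6,0,0,0,0,0,0]

```text
time: 17.2
tool_pos: [520.6, 58.4, 13.7]
tcp_rot: [180.0, 0.0, -4.1]
ft_force: [0.3, 0.0, -0.1]
finger_gap: 28.7
grip_force: 39.5
```

apply_moves:
  steps:
    - [-0.6,1,0,0,0,0,0]
    - [-0.6,1,0,0,0,0,0]
    - [-0.6,0.5,0,0,0,0,0]
    - [-0.6,0.5,0,0,0,0,0]
    - [-0.6,0,0,0,0,0,0]
    - [-0.6,0,0,0,0,0,0]
    - [-0.6,0,0,0,0,0,0]
    - [-0.6,0,0,0,0,0,0]

```text
time: 18.0
tool_pos: [523.5, 58.2, 13.7]
tcp_rot: [-180.0, 0.0, -4.1]
ft_force: [-3.3, 1.2, 0.0]
finger_gap: 28.1
grip_force: 39.5
```

apply_moves:
  steps:
    - [-0.6,1,-0.3,0,0,0,0]
    - [-0.6,1,-0.2,0,0,0,0]
    - [-0.6,1,0,0,0,0,0]
    - [-0.6,1,0,0,0,0,0]
    - [-0.6,0,0,0,0,0,0]
    - [-0.6,0,0,0,0,0,0]
    - [-0.6,0,0,0,0,0,0]
    - [-0.6,0,0,0,0,0,0]

```text
time: 18.8
tool_pos: [527.0, 58.3, 13.5]
tcp_rot: [180.0, 0.1, -4.1]
ft_force: [-7.6, 0.9, 1.5]
finger_gap: 27.8
grip_force: 39.7
```

Run:
```python
from h import *
from bench import r
s=r.sense();d=r.snapshot("wrist");print(s["tool_pos"],s["tcp_rot"],s["finger_gap"],s["ft_force"],s["wrist_torque"])
cv2.imwrite("pics/w5.png",d["color"])
```

```text
[526.99890251  58.33295555  13.46919582] [ 1.79986836e+02  1.01165884e-01 -4.12291896e+00] 27.798888687094 [-7.61893284  0.87421692  1.50254194] [-0.02892129  1.13141451 -0.01285655]
```

View pics/w5.png

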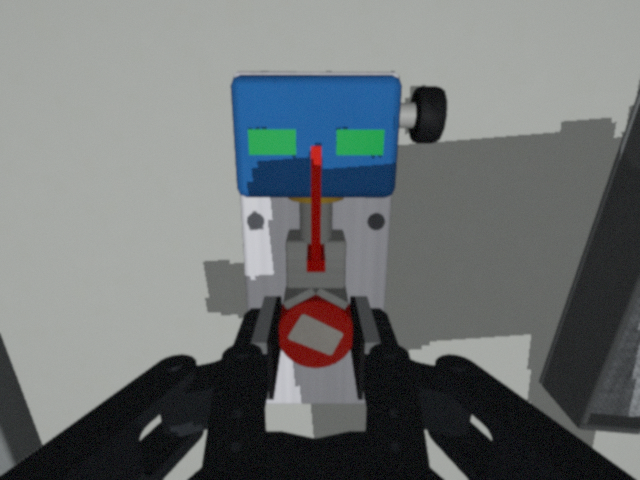

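The specimen sits centred in the notch at (316,330). The pointer tip is at row ~147, inside the green band (rows 129–156), and the force is 7.6 N. I hold briefly, check it's steady, then hand in.

apply_moves:
  steps:
    - [-0.6,0,0,0,0,0,0]
    - [-0.6,0,0,0,0,0,0]
    - [-0.6,0,0,0,0,0,0]
    - [-0.6,0,0,0,0,0,0]
    - [-0.6,0,0,0,0,0,0]
    - [-0.6,0,0,0,0,0,0]
    - [-0.6,0,0,0,0,0,0]
    - [-0.6,0,0,0,0,0,0]

```text
time: 19.65
tool_pos: [527.0, 58.3, 13.5]
tcp_rot: [180.0, 0.1, -4.1]
ft_force: [-6.8, 0.7, 2.1]
finger_gap: 28.1
grip_force: 39.7
```

```bash
python3 -c "
from bench import r
f=r.sense()['ft_force'];print(f)
if -10<f[0]<-6: print(r.hand_in())"
```

```text
[-6.79199579  0.69936359  2.1391784 ]
the job is handed in; nothing more can be done
None
```

The job is handed in at about 20 s: the lid is open on its stop (110° measured), and the arm holds the red specimen in the notch at about 7 N with the pointer over the green band; grey and black were left in the case, and no verdict was shown.

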